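# Snap the gouge back into its rack clips

### The arm

A 7-joint arm with a two-finger parallel gripper is mounted at the origin on the work surface. World frame = base frame: x ahead of the robot, y to its left, z up, the work surface at z = 0. Lengths are in m, angles in rad, forces in N, time in s.
With the tool pointing down it reaches from about 0.4 to 0.85 m from the base axis. Payload 4.5 kg.
Tool frame: the origin (TCP) lies where the fingers leave the gripper's body, on its centre line; the fingertips stand 64 mm ahead of it and the grasp point (between the pads) lies 45 mm ahead of it; z points along the fingers, y is the line along which they close (so a half turn about z gives the same grasp; the last joint's range is limited). The gripper opens to 88 mm and grips with 3 to 60 N. Pads are 18 mm wide; open, the fingers measure 123 mm over their backs; the gripper's body (75 mm by 187 mm) begins 45 mm behind the grasp point.
Start: joints at [1.168, 0.689, -0.195, 1.565, 0.157, 0.902, -0.215], TCP at [0.264, -0.566, 0.303] pointing down, gripper open.
Joint ranges: [-3.01, 3.01], [-0.46, 2.08], [-1.47, 1.51], [0.13, 2.56], [-1, 4.14], [0.04, 2.09], [-2.66, 2.66]. Speed limits (rad/s): [2.57, 2.57, 3.14, 3.14, 3.14, 3.14, 3.14].

### API

Orientations are given as a unit quaternion [x, y, z, w].
In Python, from plant import r gives the robot as it stands.
- The arm moves only by the tool play_rows, never from a script. Its arguments are lists of equal length, an entry for each row: "translation": the shift along the tool's x, y, z in m, a list of three; "delta_rot": the turn, a rotation vector about the tool's x, y, z in degrees, a list of three; "grip": the opening, from -1 (shut) to 1 (fully open). In form: {"translation": [[x, y, z], ...], "delta_rot": [[rx, ry, rz], ...], "grip": [grip, ...]}. A call has 1 to 20 rows; each row shifts and turns the commanded pose from where the row before left it, along the tool's axes as they then stand; what a row does not reach is not made up. A row lasts 1/8 s, in which the tool goes at most 62.5 mm and 10.7 degrees, less where a joint would pass 70% of its speed; a pose out of reach is approached as far as the arm can. A call with a gripper value outside its range is refused whole. The fingers move at their own pace and stop on an object; "squeeze" is the grip in N (left out, the last holds). Time passes only in rows, so rows that do not move let the fingers close. It gives the time, the measured TCP pose, the force, the opening and the grip force at its end, in the units of the state.
- r.get_state(): the state, without advancing time (a new reading comes with each control period).
- r.snapshot(name): name is "scene" or "top" or "wrist"; returns the picture (480x640x3 uint8, blue, green, red); there is no depth.
- r.get_calibration(name): a dict with "intrinsics" (3x3 intrinsics, pixels), "eye" and "rotation" of the camera in the world. Camera axes: x right, y up, looking along -z (the intrinsics and any distortion apply to the point x, -y, -z); pixel columns grow to the right and rows downward; lengths in m; the calibration is good to about 2 mm. A picture is of the moment at which its call begins: read the wrist's pose just before it. get_calibration takes no time and is no camera call; for the wrist camera it gives the pose at the moment of the call.
- r.finish_job(): hands the job in; it is judged then, once.
Trained networks look in the newest picture that a camera, given by its name, has taken for a name from the list of things; names that differ only in an ending like _2 or _b are one class to them, and where a whole thing is asked for, a point or a joint stands for the part that bears it (a point fixed in the world has none). Each returns a list of dicts, best first, with "confidence" (0 to 1); they miss things now and then, are a little off and sometimes report something else, mostly with a low value. They report only what shows in the picture. A call takes as long as a camera call.
- r.look_for(camera, target): "point" ([x, y, z] in m, in world coordinates, good to about 4 mm: the middle of the surface that is visible of it).
- r.silhouettes(camera, target): "pixels" (480x640 bool, what is visible of it).
The state is a dict: "clock": time; "q": joint angles; "qd": joint speeds; "joint_torque": joint torques, N m; "tool_pos": TCP position; "eef_rot": TCP orientation; "contact_force": force on the tool from outside, world axes, zero at the start; "moment": the same for the moment, N m; "opening": opening from 0.0 (shut) to 1.0 (fully open); "finger_force": force on a finger pad.
Only numpy, scipy, OpenCV 4.12 (cv2) and the standard library are available. Lean on these libraries where they do the work, as an engineer would, in place of code of your own. Each camera call takes 0.05 s, during which the arm holds its last target. There are 200 camera calls.

### The job

Put the carving gouge that lies loose on the bench back into the empty pair of spring clips on the tool rack, its blade pointing the same way as its neighbours' and the middle of its handle midway between the two clips: hold it level above the clips, then press it straight down until both clips snap over the handle and it sits fully home on them. Handle it gently - its sharpened edge must touch nothing, the clips must not be forced with much more than they need, and the carved animals and the pencil pot stay where they are. Do not let go: finish while still holding the gouge and pressing it firmly down in its clips.

Things in the scene. Friction and masses are not known exactly. Their poses are not given: they have to be found in the camera images.
- gouge: the loose carving gouge, 255 mm long, 0.09 to 0.17 kg: wooden handle of octagonal section, 26 mm across flats, 140 mm long, then brass ferrule and steel blade. It lies on one flat with two flats upright, the blade clear of the bench. Origin: on the handle's axis at mid-length, 13 mm above the bench at the start; x along the tool to the blade, z up; it balances about 40 mm ahead of the origin
- gouge_tip (a point): the middle of the sharpened edge at the blade's end, 185 mm from the gouge's origin along its x axis
- gouge_edge: the sharpened last 12 mm of the blade, 16 mm wide (its origin is the gouge's origin); it is harmed by any contact of more than 1 N
- holder_empty: the empty place of the tool rack, fixed. Two wooden blocks 22 mm high, 40 mm before and behind the origin along x, each carry a steel spring clip 15 mm wide; between the clips 65 mm of a handle stay free for fingers, over bare board. Origin: midway between the clips, on the board's top (12 mm above the bench); x along the tool, the way the blade must point, z up
- clip_home (a point): where the gouge's origin must end: the handle's axis midway between the two clips when it sits home on their feet, 37 mm above the origin of the empty place and 49 mm above the bench
- clip_mouth (a point): midway between the two clips at the height of their flared tips, 18 mm above clip_home. Each clip is two sprung leaves with lips turned in (gap 16 mm) and flaring out to 28 mm at the tips. A handle coming straight down meets them with its axis about 22 mm above home
- clip_lips (a point): midway between the clips at the height of the lips, 10 mm above clip_home. Pressed down, the handle meets a resistance that climbs to 12 to 17 N in all, with its axis about 15 mm above home; there the lips pass its widest part and resistance drops suddenly to about 3 N. Over the last 6 mm the clips draw it down (up to 8 N), and it stops hard on their feet. A push of over 45 N damages them
- clip_feet: the two steel foot plates of the empty clips, 15 x 25 mm, on which the handle comes to sit; they are part of the empty place and share its origin, their tops 24 mm above it. Left alone in its clips, the gouge bears on them with 4 to 6.5 N; a firm press adds at least 7 N, 10 to 20 N being usual
- rack: the rack's plywood board, fixed flat on the bench, 150 x 219 x 12 mm. Origin: centre of its underside; x as that of the empty place. Three places side by side 65 mm apart across it, in any order
- holder_v: the rack place that carries a V-tool, fixed; like the empty place, its origin at the same point of its own place; the tool's handle (26 mm) sits home in its clips
- holder_flat: the rack place that carries a flat chisel, fixed; like the empty place, its origin at the same point of its own place; the tool's handle (26 mm) sits home in its clips
- carved_fish: a roughed-out wooden fish, 90 x 22 x 36 mm, loose, standing on the bench; origin at its underside
- carved_dog: a roughed-out wooden dog, 100 x 24 x 54 mm, loose, standing on the bench; origin at its underside
- pencil_pot: an orange plastic pot 72 mm wide and 95 mm high with pencils reaching 170 mm, loose; origin at the centre of its underside

How it is judged:
By the outcome, as a careful person would: the job done as asked, in the order asked, and still so for the second after the job is handed in, while the arm keeps its last pose, push and grip.
It also fails if it takes over 58 s, if anything falls off the work surface, if the arm or the gripper's body presses on something with over 40 N, if the wrist force passes 120 N, or if a joint passes its speed limit or range.

## Working session

There is one attempt and no reset: what is moved stays moved. The work goes in short steps, Python scripts to look and compute and a tool call to move; the robot and the scene stay as the last step left them, time stands still between calls to the robot, and variables do not carry over. Pictures are saved under pics/ and viewed, at most 12 in all, crops included, and the job is handed in when it is done.

Besides the shell and the picture viewer there is one more tool, called after ">>>" as name(argument=value, ...), one argument or row to a line, values as JSON. play_rows: Moves the arm, as the interface text tells. Its arguments: {"type":"object","properties":{"translation":{"type":"array","items":{"type":"array","items":{"type":"number"}}},"delta_rot":{"type":"array","items":{"type":"array","items":{"type":"number"}}},"grip":{"type":"array","items":{"type":"number"}},"squeeze":{"type":"number"}},"required":["translation","delta_rot","grip"]}

```bash
mkdir -p pics; ls; cat > h.py <<'E'
import numpy as np, cv2
from plant import r
E
python3 - <<'E'
from h import *
s=r.get_state(); print({k:np.round(v,3).tolist() for k,v in s.items()})
for c in ("scene","top"):
    im=r.snapshot(c); cv2.imwrite(f"pics/{c}1.png",im)
    cal=r.get_calibration(c); print(c,{k:np.round(v,3).tolist() for k,v in cal.items()})
    for t in ["gouge","gouge_tip","gouge_edge","holder_empty","clip_feet","rack","holder_v","holder_flat","carved_fish","carved_dog","pencil_pot"]:
        try: print(t,[(np.round(d["point"],3).tolist(),round(d["confidence"],2)) for d in r.look_for(c,t)][:3])
        except Exception as e: print(t,e)
E
```

```text
pics
{'clock': 0.0, 'q': [1.168, 0.69, -0.195, 1.566, 0.157, 0.903, -0.215], 'qd': [0.002, 0.0, -0.001, -0.003, -0.0, -0.0, 0.0], 'joint_torque': [-0.001, -52.756, -1.267, -15.343, -0.053, 0.007, 0.0], 'tool_pos': [0.264, -0.566, 0.302], 'eef_rot': [0.976, 0.217, -0.0, -0.001], 'contact_force': [0.25, 0.542, 0.19], 'moment': [0.013, 0.012, 0.033], 'finger_force': 0.0, 'opening': 1.0}
scene {'intrinsics': [[466.651, 0.0, 313.824], [0.0, 466.651, 243.778], [0.0, 0.0, 1.0]], 'eye': [1.029, 0.519, 0.68], 'rotation': [0.154, 0.412, 0.845, 0.303]}
gouge [([0.529, -0.169, 0.018], 0.76)]
gouge_tip [([0.533, -0.172, 0.024], 0.67), ([0.536, 0.292, 0.035], 0.16)]
gouge_edge []
holder_empty [([0.59, 0.296, 0.035], 0.94)]
clip_feet [([0.534, 0.294, 0.034], 0.55)]
rack [([0.572, 0.279, 0.011], 0.89)]
holder_v [([0.555, 0.169, 0.057], 0.58), ([0.59, 0.297, 0.032], 0.21)]
holder_flat [([0.586, 0.223, 0.052], 0.63)]
carved_fish [([0.41, -0.003, 0.031], 0.77), ([0.613, -0.45, 0.076], 0.4)]
carved_dog [([0.436, -0.443, 0.041], 0.71)]
pencil_pot [([0.611, -0.448, 0.076], 0.83)]
top {'intrinsics': [[524.965, 0.0, 323.711], [0.0, 524.965, 241.921], [0.0, 0.0, 1.0]], 'eye': [0.371, -0.075, 1.152], 'rotation': [0.057, -0.059, -0.702, 0.707]}
gouge [([0.523, -0.175, 0.025], 0.92)]
gouge_tip [([0.541, 0.241, 0.009], 0.67), ([0.518, -0.176, 0.023], 0.6)]
gouge_edge []
holder_empty [([0.588, 0.29, 0.034], 0.83), ([0.547, 0.159, 0.055], 0.23)]
clip_feet [([0.59, 0.297, 0.036], 0.63)]
rack [([0.541, 0.243, 0.013], 0.76), ([0.523, -0.173, 0.026], 0.65)]
holder_v [([0.545, 0.161, 0.055], 0.62)]
holder_flat [([0.579, 0.214, 0.056], 0.78)]
carved_fish [([0.4, -0.009, 0.026], 0.65)]
carved_dog [([0.427, -0.452, 0.036], 0.97)]
pencil_pot [([0.602, -0.469, 0.071], 0.58)]
```

View pics/top1.png

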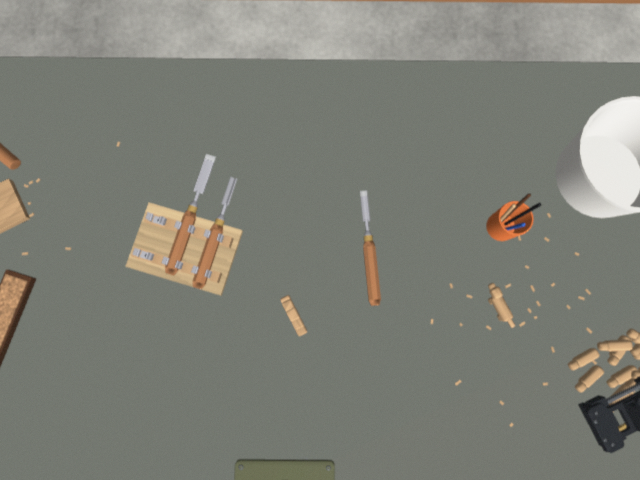

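View pics/scene1.png

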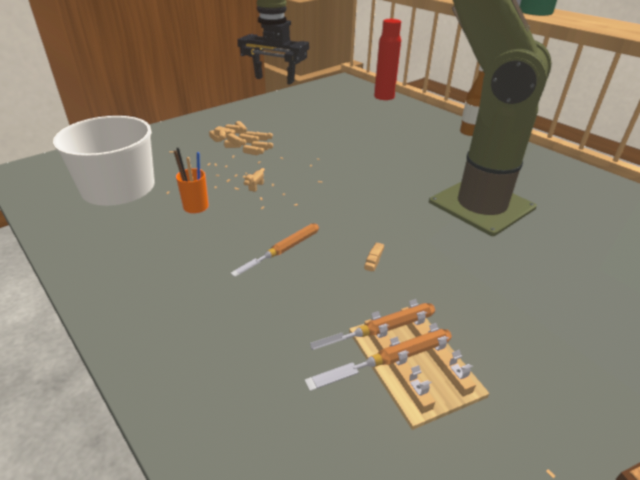

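The top view shows the gouge handle from (375,304) to (368,235) with its tip at (363,191). The rack is at about (185,248), and its empty place is on the left with clips at about (155,219) and (143,257). The neighbours' blades point up and to the right. The scene view agrees with this.

```bash
cat >> h.py <<'E'
from scipy.spatial.transform import Rotation as R
def ray(cal,px):
    K=np.array(cal["intrinsics"]);d=np.linalg.inv(K)@[px[0],px[1],1]
    q=np.array(cal["rotation"]); M=R.from_quat(q).as_matrix() if q.shape==(4,) else q
    return np.array(cal["eye"]),M@(d*[1,-1,-1])
def onz(cal,px,z):
    e,d=ray(cal,px); return e+d*(z-e[2])/d[2]
def proj(cal,P):
    M=R.from_quat(cal["rotation"]).as_matrix(); c=M.T@(np.array(P)-cal["eye"])*[1,-1,-1]
    u=np.array(cal["intrinsics"])@c; return u[:2]/u[2]
def tri(cals,pxs):
    A=np.zeros((3,3));b=np.zeros(3)
    for c,p in zip(cals,pxs):
        e,d=ray(c,p);d=d/np.linalg.norm(d);Q=np.eye(3)-np.outer(d,d);A+=Q;b+=Q@e
    X=np.linalg.solve(A,b); return X,[np.linalg.norm(proj(c,X)-p) for c,p in zip(cals,pxs)]
def move(p,yaw=None):
    "tool-frame shift (m) and turn (deg) to TCP p, pointing down, tool x heading yaw (deg)"
    s=r.get_state();T=R.from_quat(s["eef_rot"]);t=T.inv().apply(np.array(p)-s["tool_pos"])
    x=T.as_matrix()[:,0]; out=[np.round(t,4).tolist(),"toolx yaw %.2f"%np.degrees(np.arctan2(x[1],x[0]))]
    if yaw is not None:
        a=np.radians(yaw); G=R.from_matrix(np.array([[np.cos(a),np.sin(a),0],[np.sin(a),-np.cos(a),0],[0,0,-1]]).astype(float))
        out.append(np.round(np.degrees((T.inv()*G).as_rotvec()),2).tolist())
    return out
E
python3 - <<'E'
from h import *
c=r.get_calibration("top")
a,b,t=[onz(c,p,.018) for p in [(375,304),(368,235),(363,191)]]
print("gouge",a,b,t,"yaw",np.degrees(np.arctan2(*(t-a)[1::-1])))
f,g=[onz(c,p,.04) for p in [(155,219),(143,257)]]; print("empty",f,g,(f+g)/2,np.degrees(np.arctan2(*(f-g)[1::-1])))
n,m=[onz(c,p,.055) for p in [(172,271),(192,210)]]; print("flat",n,m,np.degrees(np.arctan2(*(m-n)[1::-1])))
w=r.get_calibration("wrist"); s=r.get_state(); T=R.from_quat(s["eef_rot"])
print("cam in tool",T.inv().apply(np.array(w["eye"])-s["tool_pos"]),(T.inv()*R.from_quat(w["rotation"])).as_matrix().round(3).tolist(),w["intrinsics"])
G=(a+b)/2
print(move([G[0]-.06,G[1],.28],5)); print(move([.53,.28,.3],-17))
E
```

```text
gouge [ 0.42420049 -0.18852768  0.018     ] [ 0.57461838 -0.17441753  0.018     ] [ 0.67398205 -0.1639022   0.018     ] yaw 5.630484761477171
empty [0.60203774 0.28745746 0.04      ] [0.51907787 0.30808726 0.04      ] [0.56055781 0.29777236 0.04      ] -13.964614661142717
flat [0.48797789 0.24030525 0.055     ] [0.61920439 0.20474309 0.055     ] -15.162876186207454
cam in tool [ 0.07351971 -0.00129944 -0.08312037] [[-0.0, 0.959, 0.284], [1.0, 0.0, -0.001], [-0.001, 0.284, -0.959]] [[380.44631304   0.         324.54902332]
 [  0.         380.44631304 245.0513543 ]
 [  0.           0.           1.        ]]
[[0.3214, -0.2747, 0.0227], 'toolx yaw 25.03', [0.01, -0.0, 20.03]]
[[0.5987, -0.6545, 0.0027], 'toolx yaw 25.03', [0.01, -0.0, 42.03]]
```

>>> play_rows(
  translation=[
    [0, 0, 0],
    [0, 0, 0],
    [0.027, -0.0364, 0.008],
    [0.027, -0.0364, 0.008],
    [0.027, -0.0364, 0.008],
    [0.027, -0.0364, 0.008],
    [0.027, -0.0364, 0.008],
    [0.027, -0.0364, 0.008],
    [0.027, -0.0364, 0.008],
    [0.027, -0.0364, 0.008],
    [0.027, -0.0364, 0.008],
    [0.027, -0.0364, 0.008],
    [0, 0, 0],
    [0, 0, 0],
    [0, 0, 0],
  ],
  delta_rot=[
    [0, 0, 10],
    [0, 0, 10],
    [0, 0, 0],
    [0, 0, 0],
    [0, 0, 0],
    [0, 0, 0],
    [0, 0, 0],
    [0, 0, 0],
    [0, 0, 0],
    [0, 0, 0],
    [0, 0, 0],
    [0, 0, 0],
    [0, 0, 0],
    [0, 0, 0],
    [0, 0, 0],
  ],
  grip=[1, 1, 1, 1, 1, 1, 1, 1, 1, 1, 1, 1, 1, 1, 1],
)

```text
clock: 3.08
tool_pos: [0.5008, -0.1816, 0.223]
eef_rot: [0.999, 0.043, -0.0, 0.001]
contact_force: [-0.4, 0.1, -0.0]
opening: 0.995
finger_force: 0.0
```

```bash
cat >> h.py <<'E'
import json,pickle
def shot(name,targets=()):
    cal=r.get_calibration("wrist"); im=r.snapshot("wrist"); cv2.imwrite(f"pics/{name}.png",im)
    sil={t:[(d["confidence"],d["pixels"]) for d in r.silhouettes("wrist",t)][:2] for t in targets}
    pickle.dump((cal,im,sil),open(f"{name}.pkl","wb"))
    for t,v in sil.items():
        for c,m in v:
            p=np.argwhere(m)[:,::-1].astype(np.float32)
            print(name,t,round(c,2),len(p),p.mean(0).round(1) if len(p) else "", cv2.minAreaRect(p) if len(p)>4 else "")
E
python3 - <<'E'
from h import *
shot("g1",["gouge"])
print([(d["point"],d["confidence"]) for d in r.look_for("wrist","gouge_tip")])
s=r.get_state();print(s["clock"],s["tool_pos"],s["q"],s["contact_force"])
E
```

```text
g1 gouge 0.93 8648 [322.3 176. ] ((321.8855285644531, 161.9722442626953), (324.13458251953125, 34.199127197265625), 89.59075164794922)
[]
3.225 [ 0.50104755 -0.18115906  0.22292963] [ 0.26424427  0.68601179 -0.00669999  1.92704166  0.00935448  0.52832032
 -1.23402857] [-0.06439986  0.16637632 -0.13393956]
```

View pics/g1.png

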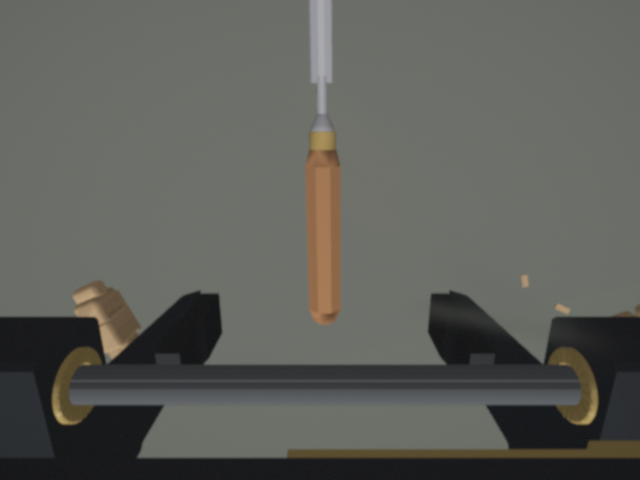

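The wrist view shows the handle from (323,324) at the rear to (322,150) at the ferrule, nearly aligned with tool x. I'll shift sideways for a second view.

>>> play_rows(
  translation=[
    [0, -0.04, 0],
    [0, -0.04, 0],
    [0, 0, 0],
    [0, 0, 0],
  ],
  delta_rot=[
    [0, 0, 0],
    [0, 0, 0],
    [0, 0, 0],
    [0, 0, 0],
  ],
  grip=[1, 1, 1, 1],
)

```text
clock: 3.72
tool_pos: [0.4946, -0.1014, 0.2229]
eef_rot: [0.999, 0.043, 0.0, 0.0]
contact_force: [0.5, -0.7, 1.0]
opening: 1.002
finger_force: 0.0
```

```bash
python3 - <<'E'
from h import *
shot("g2",["gouge"])
print(move([.56,.25,.22],-15))
E
```

```text
g2 gouge 0.76 8903 [428.8 176.6] ((430.0527038574219, 162.21023559570312), (38.37128829956055, 326.4002685546875), 3.044778347015381)
[[0.0952, -0.3451, 0.0025], 'toolx yaw 4.89', [0.06, -0.03, 19.89]]
```

>>> play_rows(
  translation=[
    [0, 0, 0],
    [0, 0, 0],
    [-0.0035, -0.0445, 0],
    [-0.0035, -0.0445, 0],
    [-0.0035, -0.0445, 0],
    [-0.0035, -0.0445, 0],
    [-0.0035, -0.0445, 0],
    [-0.0035, -0.0445, 0],
    [-0.0035, -0.0445, 0],
    [-0.0035, -0.0445, 0],
    [0, 0, 0],
    [0, 0, 0],
  ],
  delta_rot=[
    [0, 0, 10],
    [0, 0, 10],
    [0, 0, 0],
    [0, 0, 0],
    [0, 0, 0],
    [0, 0, 0],
    [0, 0, 0],
    [0, 0, 0],
    [0, 0, 0],
    [0, 0, 0],
    [0, 0, 0],
    [0, 0, 0],
  ],
  grip=[1, 1, 1, 1, 1, 1, 1, 1, 1, 1, 1, 1],
)

```text
clock: 5.32
tool_pos: [0.5598, 0.249, 0.2225]
eef_rot: [0.991, -0.131, 0.0, 0.001]
contact_force: [-0.3, -0.9, 0.6]
opening: 1.0
finger_force: 0.0
```

```bash
python3 - <<'E'
from h import *
shot("r1",["clip_feet","holder_empty","holder_flat","holder_v"])
s=r.get_state();print(s["clock"],s["tool_pos"],s["q"])
E
```

```text
r1 clip_feet 0.78 1098 [263.4 245. ] ((265.490234375, 246.15740966796875), (123.14973449707031, 34.38596725463867), 88.36341857910156)
r1 clip_feet 0.56 6451 [266.6 247.2] ((264.9421691894531, 251.495361328125), (91.04647064208984, 150.67251586914062), 0.4735080301761627)
r1 holder_empty 0.82 6706 [266.8 247.3] ((265.5, 252.0), (152.0, 91.0), 90.0)
r1 holder_flat 0.59 15225 [358.3 196.2] ((357.6197509765625, 171.40713500976562), (91.06484985351562, 343.3594055175781), 0.5672664046287537)
r1 holder_flat 0.59 1056 [263.4 245.6] ((265.49688720703125, 246.33815002441406), (123.24430847167969, 33.2606315612793), 88.90878295898438)
r1 holder_v 0.83 13040 [451.9 191.5] ((451.1273193359375, 176.69052124023438), (92.34817504882812, 362.0203857421875), 7.431407928466797)
5.575 [0.5596608  0.24928444 0.22284477] [-0.61922008  0.7843543   0.22492387  1.69128149 -0.24792871  0.69419514
 -2.10077548]
```

>>> play_rows(
  translation=[
    [-0.01, -0.04, 0],
    [-0.01, -0.04, 0],
    [0, 0, 0],
    [0, 0, 0],
  ],
  delta_rot=[
    [0, 0, 0],
    [0, 0, 0],
    [0, 0, 0],
    [0, 0, 0],
  ],
  grip=[1, 1, 1, 1],
)

```text
clock: 6.08
tool_pos: [0.5609, 0.3318, 0.2227]
eef_rot: [0.991, -0.131, 0.0, 0.001]
contact_force: [0.8, 0.5, -0.8]
opening: 0.997
finger_force: 0.0
```

```bash
python3 - <<'E'
from h import *
shot("r2",["clip_feet","holder_empty","holder_flat","holder_v"])
a=cv2.imread("pics/r1.png")[:330];b=cv2.imread("pics/r2.png")[:330]
cv2.imwrite("pics/r12.png",np.vstack([a[30:330],b[30:330]]))
E
```

```text
r2 clip_feet 0.74 1230 [380.  219.2] ((377.1924743652344, 219.28759765625), (34.570980072021484, 130.4651641845703), 3.674499750137329)
r2 holder_empty 0.63 6224 [376.  221.9] ((377.54058837890625, 224.30899047851562), (92.52536010742188, 150.5166778564453), 1.3748347759246826)
r2 holder_flat 0.84 14446 [476.8 177.4] ((476.84320068359375, 148.8036346435547), (95.96068572998047, 307.9819030761719), 8.880660057067871)
r2 holder_v 0.78 15536 [571.3 193.9] ((573.7149047851562, 162.44590759277344), (107.86012268066406, 343.6060485839844), 13.516569137573242)
```

View pics/r12.png

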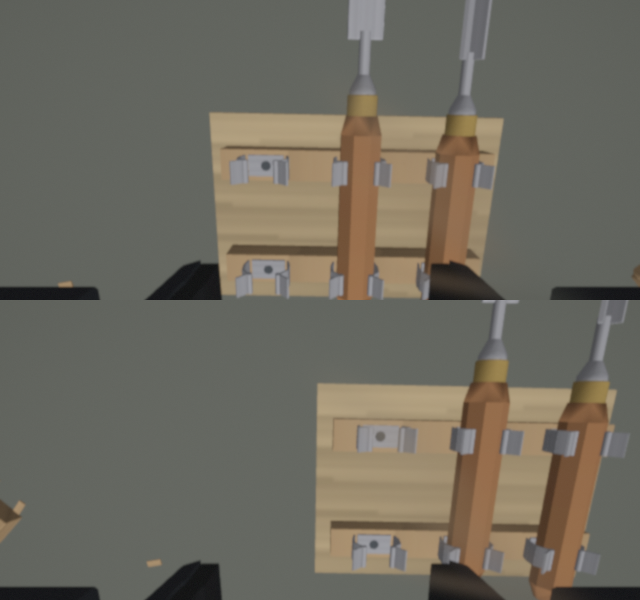

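Both views show the empty feet with dark screws. In r1 they are at about (266,196) and (268,299), and in r2 at about (380,166) and (374,275).

```bash
python3 - <<'E'
from h import *
D={n:pickle.load(open(n+".pkl","rb")) for n in("g1","g2","r1","r2")}
def screw(n,p):
    g=255-cv2.cvtColor(D[n][1],cv2.COLOR_BGR2GRAY).astype(float); x,y=p; w=g[y-7:y+8,x-7:x+8]; w=np.clip(w-np.percentile(w,70)-20,0,None)
    Y,X=np.mgrid[y-7:y+8,x-7:x+8]; return np.array([(w*X).sum(),(w*Y).sum()])/w.sum()
P=[]
for a,b in [((266,196),(380,166)),((268,299),(374,275))]:
    pa,pb=screw("r1",a),screw("r2",b); X,e=tri([D["r1"][0],D["r2"][0]],[pa,pb]); P.append(X); print(pa,pb,X,e)
f,g=P; print("mid",(f+g)/2,"len",np.linalg.norm(f-g),"yaw",np.degrees(np.arctan2(*(f-g)[1::-1])))
for n,ps in(("r1",[(266,196),(268,299)]),("r2",[(380,166),(374,275)])):
    q=[onz(D[n][0],screw(n,p),.036) for p in ps]; print(n,"@z.036",(q[0]+q[1])/2,np.degrees(np.arctan2(*(q[0]-q[1])[1::-1])))
# gouge: handle edges per row -> axis line, ends
L={}
for n in("g1","g2"):
    cal,im,sil=D[n]; m=sil["gouge"][0][1]
    hsv=cv2.cvtColor(im,cv2.COLOR_BGR2HSV); hd=m&(hsv[...,1]>90)
    ys=np.arange(175,300); c=[]; 
    for y in ys:
        xs=np.flatnonzero(m[y]); c.append((xs.min()+xs.max())/2)
    k=np.polyfit(ys,c,1); L[n]=k; yy=np.argwhere(m)[:,0]
    end=yy.max(); 
    # ferrule boundary by hue along axis
    prof=[(y,*hsv[y,int(round(np.polyval(k,y)))].tolist()) for y in range(136,160,2)]
    print(n,k,"end",end,"width",[int(m[y].sum()) for y in(180,240,300)],[p[:3] for p in prof])
for ya in (180,240,300):  # triangulate axis: match by plane-line
    c1,c2=D["g1"][0],D["g2"][0]
    e,d=ray(c1,(np.polyval(L["g1"],ya),ya))
    e2,d1=ray(c2,(np.polyval(L["g2"],150),150)); _,d2=ray(c2,(np.polyval(L["g2"],320),320)); nn=np.cross(d1,d2)
    print("axis",e+d*(nn@(e2-e))/(nn@d))
for n in("g1","g2"):
    q=[onz(D[n][0],(np.polyval(L[n],y),y),.013) for y in(180,300)]; e=[onz(D[n][0],(np.polyval(L[n],y),y),.013) for y in(150,322)]
    print(n,"@.013",q,np.degrees(np.arctan2(*(q[0]-q[1])[1::-1])),e)
E
```

```text
[265.38391502 195.3414264 ] [378.66666667 166.76666667] [0.59952728 0.28289719 0.0341937 ] [np.float64(0.24070256220555586), np.float64(0.24571693014860913)]
[267.97014925 299.18763326] [373.41829678 274.11065007] [0.52319994 0.30461644 0.03727702] [np.float64(0.005180023796048595), np.float64(0.005278757922275627)]
mid [0.56136361 0.29375682 0.03573536] len 0.07941721787064811 yaw -15.883917467154143
r1 @z.036 [0.56129825 0.29375612 0.036     ] -16.190311131318783
r2 @z.036 [0.56112509 0.29383853 0.036     ] -15.597836004216463
g1 [1.38433180e-02 3.19739134e+02] end 324 width [34, 33, 31] [(136, 21, 118), (138, 21, 118), (140, 21, 119), (142, 21, 119), (144, 21, 119), (146, 21, 119), (148, 21, 120), (150, 17, 123), (152, 13, 126), (154, 13, 125), (156, 14, 125), (158, 14, 124)]
g2 [-8.04669739e-02  4.43958673e+02] end 325 width [39, 35, 26] [(136, 21, 120), (138, 21, 121), (140, 21, 121), (142, 21, 121), (144, 21, 121), (146, 21, 121), (148, 21, 122), (150, 20, 121), (152, 15, 124), (154, 14, 122), (156, 13, 120), (158, 14, 121)]
axis [ 0.53934157 -0.17570103  0.01802487]
axis [ 0.49207541 -0.18029536  0.01571922]
axis [ 0.43932661 -0.18542261  0.01314613]
g1 @.013 [array([ 0.53874585, -0.17573057,  0.013     ]), array([ 0.43925968, -0.1854283 ,  0.013     ])] 5.56750330037976 [array([ 0.56091775, -0.17356929,  0.013     ]), array([ 0.41887998, -0.18741488,  0.013     ])]
g2 @.013 [array([ 0.53964724, -0.17706702,  0.013     ]), array([ 0.44003768, -0.18540357,  0.013     ])] 4.784064472079821 [array([ 0.56185222, -0.17520863,  0.013     ]), array([ 0.41963775, -0.18711088,  0.013     ])]
```

>>> play_rows(
  translation=[
    [0, 0, 0],
    [0, 0, 0],
    [-0.0102, 0.0458, 0],
    [-0.0102, 0.0458, 0],
    [-0.0102, 0.0458, 0],
    [-0.0102, 0.0458, 0],
    [-0.0102, 0.0458, 0],
    [-0.0102, 0.0458, 0],
    [-0.0102, 0.0458, 0],
    [-0.0102, 0.0458, 0],
    [-0.0102, 0.0458, 0],
    [-0.0102, 0.0458, 0],
    [-0.0102, 0.0458, 0],
    [0, 0, 0.04],
    [0, 0, 0.04],
    [0, 0, 0.01],
    [0, 0, 0],
    [0, 0, 0],
  ],
  delta_rot=[
    [0, 0, -10.1],
    [0, 0, -10.1],
    [0, 0, 0],
    [0, 0, 0],
    [0, 0, 0],
    [0, 0, 0],
    [0, 0, 0],
    [0, 0, 0],
    [0, 0, 0],
    [0, 0, 0],
    [0, 0, 0],
    [0, 0, 0],
    [0, 0, 0],
    [0, 0, 0],
    [0, 0, 0],
    [0, 0, 0],
    [0, 0, 0],
    [0, 0, 0],
  ],
  grip=[1, 1, 1, 1, 1, 1, 1, 1, 1, 1, 1, 1, 1, 1, 1, 1, 1, 1],
)

```text
clock: 8.57
tool_pos: [0.4957, -0.179, 0.1341]
eef_rot: [0.999, 0.046, 0.001, 0.0]
contact_force: [-0.3, 0.5, -0.4]
opening: 1.001
finger_force: 0.0
```

```bash
python3 - <<'E'
from h import *
shot("g3",["gouge"])
cal,im,sil=pickle.load(open("g3.pkl","rb")); m=sil["gouge"][0][1]
yy=np.argwhere(m)[:,0]; print("rows",yy.min(),yy.max())
ys=np.arange(yy.max()-130,yy.max()-30); c=[np.flatnonzero(m[y])[[0,-1]].mean() for y in ys]; k=np.polyfit(ys,c,1)
q=[onz(cal,(np.polyval(k,y),y),.013) for y in(ys[0],ys[-1],yy.max()-2)]; print(q,np.degrees(np.arctan2(*(q[0]-q[1])[1::-1])))
print("expected origin px",proj(cal,[.490,-.1805,.013]),"rear",proj(cal,[.420,-.187,.013]),"front",proj(cal,[.560,-.174,.013]))
print(move([.495,-.180,.067],5.2))
E
```

```text
g3 gouge 0.95 14574 [328.4 200.7] ((328.0, 182.5), (365.0, 52.0), 90.0)
rows 0 365
[array([ 0.51452456, -0.17831487,  0.013     ]), array([ 0.45333898, -0.18462953,  0.013     ]), array([ 0.43347235, -0.18667987,  0.013     ])] 5.892348990228579
expected origin px [328.18111209 276.51498895] rear [328.05310481 381.75580283] front [328.33462237 150.30696249]
[[-0.0009, 0.001, 0.067], 'toolx yaw 5.24', [0.06, -0.13, 0.04]]
```

View pics/g3.png

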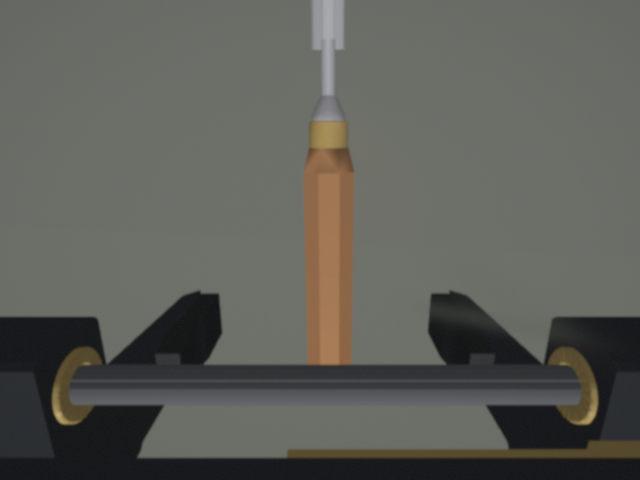

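The handle is centred between the fingers. Its ferrule edge is at row 149 against 150 predicted, so I'll descend and grip.

>>> play_rows(
  translation=[
    [0, 0.001, 0.02],
    [0, 0, 0.02],
    [0, 0, 0.015],
    [0, 0, 0.008],
    [0, 0, 0.004],
    [0, 0, 0],
    [0, 0, 0],
    [0, 0, 0],
    [0, 0, 0],
    [0, 0, 0],
    [0, 0, 0],
    [0, 0, 0],
    [0, 0, 0],
    [0, 0, 0],
  ],
  delta_rot=[
    [0, 0, 0],
    [0, 0, 0],
    [0, 0, 0],
    [0, 0, 0],
    [0, 0, 0],
    [0, 0, 0],
    [0, 0, 0],
    [0, 0, 0],
    [0, 0, 0],
    [0, 0, 0],
    [0, 0, 0],
    [0, 0, 0],
    [0, 0, 0],
    [0, 0, 0],
  ],
  grip=[1, 1, 0.6, 0.2, 0.2, 0, -0.2, -0.3, -0.4, -0.5, -0.7, -1, -1, -1],
  squeeze=45,
)

```text
clock: 10.42
tool_pos: [0.4951, -0.18, 0.0659]
eef_rot: [0.999, 0.045, 0.0, 0.0]
contact_force: [0.2, -2.5, 5.6]
opening: 0.289
finger_force: 45.0
```

>>> play_rows(
  translation=[
    [0, 0, -0.003],
    [0, 0, -0.01],
    [0, 0, -0.02],
    [0, 0, -0.03],
    [0, 0, -0.03],
    [0, 0, -0.03],
    [0, 0, -0.02],
    [0, 0, 0],
    [0, 0, 0],
    [0, 0, 0],
  ],
  delta_rot=[
    [0, 0, 0],
    [0, 0, 0],
    [0, 0, 0],
    [0, 0, 0],
    [0, 0, 0],
    [0, 0, 0],
    [0, 0, 0],
    [0, 0, 0],
    [0, 0, 0],
    [0, 0, 0],
  ],
  grip=[-1, -1, -1, -1, -1, -1, -1, -1, -1, -1],
)

```text
clock: 11.68
tool_pos: [0.4944, -0.1794, 0.2078]
eef_rot: [0.999, 0.046, -0.001, -0.0]
contact_force: [0.1, -0.9, -1.2]
opening: 0.289
finger_force: 45.0
```

```bash
python3 - <<'E'
from h import *
shot("h1",["gouge"])
s=r.get_state(); print(s["tool_pos"],s["contact_force"],s["moment"],s["opening"])
c=r.get_calibration("scene"); im=r.snapshot("scene"); d=r.silhouettes("scene","gouge")
print([(x["confidence"],x["pixels"].sum()) for x in d])
T=R.from_quat(s["eef_rot"]); 
def pt(x,y=0,z=.053): return np.array(s["tool_pos"])+T.apply([x-.005,y,z])
w=pickle.load(open("h1.pkl","rb"))[0]
for nm,cc in(("scene",c),("wrist",w)): print(nm,{x:proj(cc,pt(x)).round(1).tolist() for x in(-.07,0,.07,.1,.185)})
u=proj(c,pt(0)); x0,y0=int(u[0]-100),int(max(u[1]-75,0))
cr=cv2.resize(im[y0:y0+150,x0:x0+200],None,fx=3,fy=3,interpolation=cv2.INTER_CUBIC)
cv2.polylines(cr,[np.int32([(proj(c,pt(x))-[x0,y0])*3 for x in(-.07,.185)])],False,(0,0,255),1)
wi=cv2.resize(cv2.imread("pics/h1.png")[0:480],None,fx=.3,fy=.3)
cv2.imwrite("pics/h1s.png",cr); print(x0,y0)
E
```

```text
h1 gouge 0.94 23213 [325.3 238.4] ((325.4999694824219, 224.49996948242188), (74.99998474121094, 448.99993896484375), -0.0)
[ 0.49461196 -0.17952943  0.20791042] [-0.3641753   0.09723941 -0.86263304] [-0.01501971  0.01777254 -0.01906271] 0.28809468107144603
[(0.69, np.int64(588)), (0.54, np.int64(184))]
scene {-0.07: [318.8, 175.0], 0: [296.3, 186.1], 0.07: [272.0, 198.0], 0.1: [261.0, 203.5], 0.185: [227.5, 219.9]}
wrist {-0.07: [327.6, 473.1], 0: [328.0, 335.2], 0.07: [328.5, 156.2], 0.1: [328.8, 61.9], 0.185: [329.7, -292.5]}
196 111
```

View pics/h1s.png

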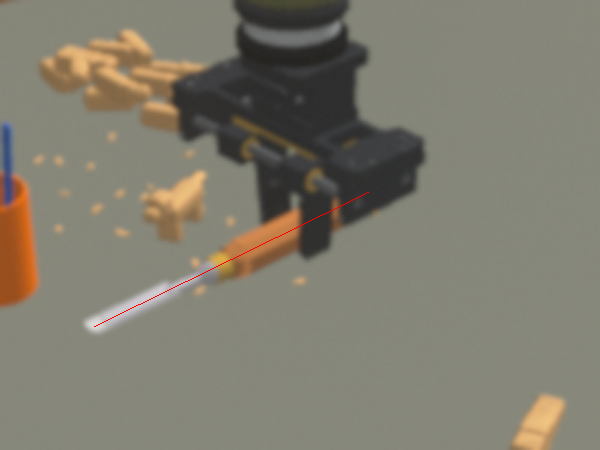

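View pics/h1.png

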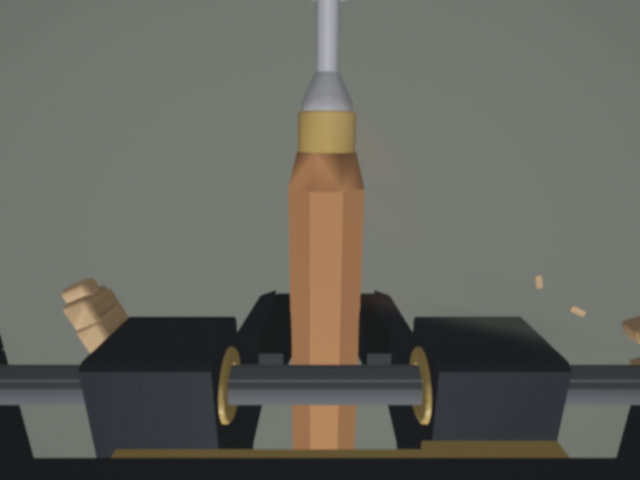

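The gouge is held level, with the axis overlay matching the tip in the scene crop. In the wrist view the handle centre is at column 325.5 (328 predicted) and the ferrule edge at row 153, so the wrist camera is about 1 mm off sideways.

>>> play_rows(
  translation=[
    [0, 0, 0],
    [0, 0, 0],
    [0, 0, 0],
    [0, 0, 0],
    [-0.002, -0.0182, 0],
    [-0.0047, -0.0364, 0],
    [-0.0047, -0.0364, 0],
    [-0.0047, -0.0364, 0],
    [-0.0047, -0.0364, 0],
    [-0.0047, -0.0364, 0],
    [-0.0047, -0.0364, 0],
    [-0.0047, -0.0364, 0],
    [-0.0047, -0.0364, 0],
    [-0.0047, -0.0364, 0],
    [-0.0047, -0.0364, 0],
    [-0.0047, -0.0364, 0],
    [-0.0047, -0.0364, 0],
    [-0.0025, -0.0182, 0],
    [0, 0, 0],
    [0, 0, 0],
  ],
  delta_rot=[
    [0, 0, 5.3],
    [0, 0, 5.3],
    [0, 0, 5.3],
    [0, 0, 5.2],
    [0, 0, 0],
    [0, 0, 0],
    [0, 0, 0],
    [0, 0, 0],
    [0, 0, 0],
    [0, 0, 0],
    [0, 0, 0],
    [0, 0, 0],
    [0, 0, 0],
    [0, 0, 0],
    [0, 0, 0],
    [0, 0, 0],
    [0, 0, 0],
    [0, 0, 0],
    [0, 0, 0],
    [0, 0, 0],
  ],
  grip=[-1, -1, -1, -1, -1, -1, -1, -1, -1, -1, -1, -1, -1, -1, -1, -1, -1, -1, -1, -1],
)

```text
clock: 14.38
tool_pos: [0.5659, 0.2897, 0.2086]
eef_rot: [0.99, -0.139, -0.0, 0.001]
contact_force: [-0.1, -0.4, -1.7]
opening: 0.29
finger_force: 45.0
```

>>> play_rows(
  translation=[
    [0, 0, 0.01],
    [0, 0, 0.02],
    [0, 0, 0.02],
    [0, 0, 0.01],
    [0, 0, 0.005],
    [0, 0, 0],
    [0, 0, 0],
    [0, 0, 0],
  ],
  delta_rot=[
    [0, 0, 0],
    [0, 0, 0],
    [0, 0, 0],
    [0, 0, 0],
    [0, 0, 0],
    [0, 0, 0],
    [0, 0, 0],
    [0, 0, 0],
  ],
  grip=[-1, -1, -1, -1, -1, -1, -1, -1],
)

```text
clock: 15.38
tool_pos: [0.5662, 0.2923, 0.1443]
eef_rot: [0.99, -0.138, 0.0, -0.0]
contact_force: [0.5, -0.1, -1.2]
opening: 0.291
finger_force: 45.0
```

```bash
python3 - <<'E'
from h import *
shot("p1",["clip_feet","holder_empty","gouge"])
s=r.get_state(); print(s["clock"],s["tool_pos"],s["q"],s["contact_force"])
print(move([.565,.2925,.142],-15.9))
T=R.from_quat(s["eef_rot"]);print(T.as_matrix().round(4).tolist())
w=pickle.load(open("p1.pkl","rb"))[0]
a=np.radians(-15.9);X=np.array([np.cos(a),np.sin(a),0]);Y=np.array([-np.sin(a),np.cos(a),0]);O=np.array([.5613,.2937,0])
for zz,wd in((.059,.008),(.067,.014),(.036,.0125)): print(zz,[proj(w,O+X*.04+Y*k*wd+[0,0,zz]).round(1).tolist() for k in(1,0,-1)])
c=r.get_calibration("scene"); im=r.snapshot("scene")
u=proj(c,[.56,.29,.08]); x0,y0=int(u[0]-110),int(u[1]-80)
cv2.imwrite("pics/p1s.png",cv2.resize(im[y0:y0+160,x0:x0+220],None,fx=3.4,fy=3.4,interpolation=cv2.INTER_CUBIC))
E
```

```text
p1 clip_feet 0.64 23396 [325.5 238.6] ((326.5, 224.5), (449.0, 75.0), 90.0)
p1 clip_feet 0.2 19100 [465.  186.5] ((454.73687744140625, 163.84335327148438), (326.820068359375, 134.91165161132812), 87.81835174560547)
p1 holder_empty 0.61 2488 [330.2 207.6] ((327.4999694824219, 211.49998474121094), (126.99998474121094, 56.99999237060547), 0.0)
p1 gouge 0.74 23266 [325.5 238.9] ((326.5, 224.5), (449.0, 75.0), 90.0)
15.575 [0.56590954 0.29216314 0.14393082] [-0.66821681  0.92487294  0.22276151  1.65363152 -0.31830033  0.59857499
 -2.11476133] [-0.24960049 -0.36931168 -1.41862443]
[[-0.001, -0.0001, 0.0019], 'toolx yaw -15.87', [-0.01, -0.02, 0.03]]
[[0.9619, -0.2735, 0.0003], [-0.2735, -0.9619, 0.0001], [0.0003, -0.0002, -1.0]]
0.059 [[309.5, 219.6], [327.1, 219.6], [344.8, 219.6]]
0.067 [[294.9, 223.6], [327.3, 223.6], [359.6, 223.7]]
0.036 [[302.4, 209.8], [326.9, 209.8], [351.3, 209.8]]
```

View pics/p1.png

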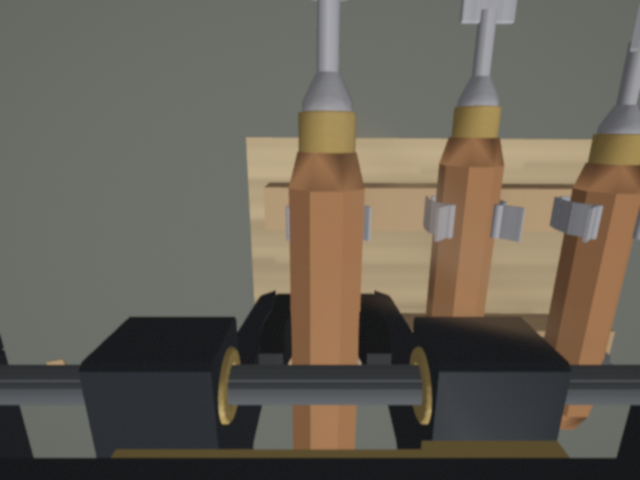

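View pics/p1s.png

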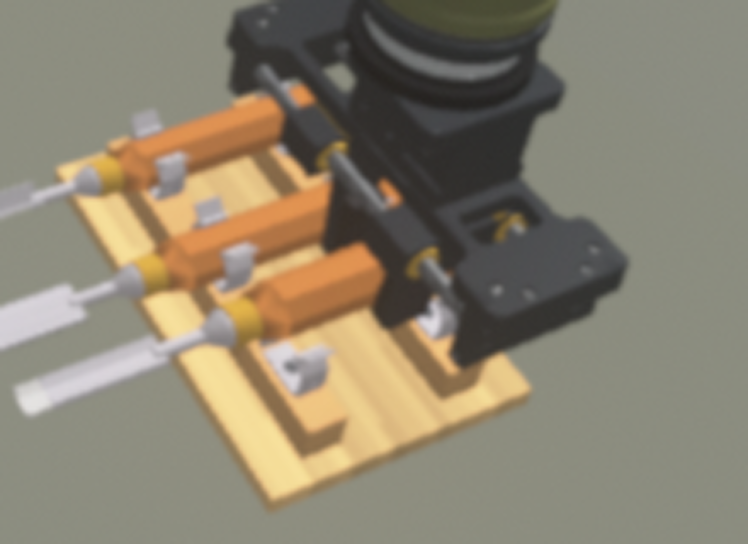

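The leaves of the front clip show at columns of about 287 and 370, against the handle at 290–363. The scene crop shows the gouge over the empty clips with its blade the same way as its neighbours. I'll measure the offset numerically.

```bash
python3 - <<'E'
from h import *
cal,im,sil=pickle.load(open("p1.pkl","rb"))
hsv=cv2.cvtColor(im,cv2.COLOR_BGR2HSV).astype(int)
for y in (212,220,228): print(y,"S L",hsv[y,280:296,1].tolist(),"R",hsv[y,356:378,1].tolist())
print("cols L",hsv[196:248:2,288,1].tolist()," R",hsv[196:248:2,367,1].tolist())
E
```

```text
212 S L [84, 84, 84, 84, 75, 50, 13, 5, 9, 45, 103, 125, 129, 129, 126, 126] R [119, 121, 121, 121, 121, 120, 113, 80, 36, 12, 6, 6, 4, 3, 11, 39, 68, 83, 87, 85, 85, 84]
220 S L [84, 84, 84, 84, 78, 58, 21, 4, 9, 48, 103, 124, 126, 129, 130, 129] R [121, 123, 122, 123, 121, 119, 106, 70, 25, 6, 4, 4, 6, 5, 16, 50, 76, 84, 84, 85, 84, 85]
228 S L [83, 84, 84, 84, 80, 62, 26, 5, 9, 43, 94, 120, 126, 126, 127, 129] R [123, 123, 122, 124, 123, 120, 100, 53, 14, 6, 6, 4, 5, 5, 26, 60, 81, 84, 84, 85, 84, 85]
cols L [96, 93, 95, 95, 94, 50, 18, 11, 9, 9, 9, 11, 9, 11, 9, 9, 9, 9, 7, 7, 9, 9, 35, 73, 77, 76]  R [85, 86, 85, 85, 82, 46, 6, 6, 6, 4, 6, 4, 4, 4, 6, 6, 4, 4, 6, 6, 6, 6, 24, 67, 73, 73]
```

>>> play_rows(
  translation=[
    [-0.0013, 0.0009, 0],
    [0, 0, 0.004],
    [0, 0, 0.006],
    [0, 0, 0.004],
    [0, 0, 0],
    [0, 0, 0],
    [0, 0, 0],
  ],
  delta_rot=[
    [0, 0, 0],
    [0, 0, 0],
    [0, 0, 0],
    [0, 0, 0],
    [0, 0, 0],
    [0, 0, 0],
    [0, 0, 0],
  ],
  grip=[-1, -1, -1, -1, -1, -1, -1],
  squeeze=52,
)

```text
clock: 16.5
tool_pos: [0.5645, 0.2916, 0.1299]
eef_rot: [0.99, -0.138, 0.0, -0.0]
contact_force: [-0.1, 0.5, -2.5]
opening: 0.287
finger_force: 52.0
```

```bash
python3 - <<'E'
from h import *
shot("p2",["gouge"])
s=r.get_state(); print(s["clock"],s["tool_pos"],s["contact_force"],s["moment"])
cal,im,_=pickle.load(open("p2.pkl","rb")); S=cv2.cvtColor(im,cv2.COLOR_BGR2HSV)[...,1].astype(int)
print("R col",S[190:256:2,367].tolist()); 
for y in (215,225): print(y,S[y,276:296].tolist(),S[y,356:380].tolist())
print("ferrule",cv2.cvtColor(im,cv2.COLOR_BGR2HSV)[146:160,326,0].tolist())
E
```

```text
p2 gouge 0.96 23213 [325.5 238.6] ((326.5, 224.5), (449.0, 75.0), 90.0)
16.6 [0.56444038 0.29163084 0.12986476] [-0.12126125 -0.07753978 -2.31500813] [ 0.11304205  0.05783505 -0.03457845]
R col [87, 86, 86, 86, 86, 86, 86, 84, 83, 70, 16, 8, 8, 8, 6, 6, 4, 4, 4, 4, 6, 6, 8, 8, 8, 8, 8, 8, 24, 68, 72, 73, 71]
215 [83, 80, 61, 25, 4, 10, 8, 8, 8, 8, 8, 8, 9, 46, 105, 125, 129, 126, 127, 129] [122, 122, 120, 122, 122, 120, 112, 80, 33, 10, 8, 8, 6, 4, 4, 3, 19, 53, 79, 85, 86, 86, 85, 85]
225 [85, 83, 68, 37, 6, 7, 8, 8, 10, 8, 8, 8, 10, 43, 100, 122, 129, 129, 125, 126] [123, 123, 123, 123, 123, 118, 100, 55, 14, 6, 6, 6, 6, 6, 3, 6, 29, 63, 82, 86, 85, 85, 85, 85]
ferrule [21, 21, 21, 21, 21, 21, 19, 17, 14, 14, 14, 13, 14, 13]
```

The handle is now centred between the leaves (clip centre column 325.8, handle 326.2). Starting the press.

>>> play_rows(
  translation=[
    [0, 0, 0.002],
    [0, 0, 0.002],
    [0, 0, 0.002],
    [0, 0, 0.002],
    [0, 0, 0],
  ],
  delta_rot=[
    [0, 0, 0],
    [0, 0, 0],
    [0, 0, 0],
    [0, 0, 0],
    [0, 0, 0],
  ],
  grip=[-1, -1, -1, -1, -1],
)

```text
clock: 17.23
tool_pos: [0.5649, 0.2918, 0.1228]
eef_rot: [0.99, -0.138, 0.001, -0.0]
contact_force: [-1.8, -0.1, 6.7]
opening: 0.288
finger_force: 52.0
```

>>> play_rows(
  translation=[
    [0, 0, 0.001],
    [0, 0, 0.001],
    [0, 0, 0.001],
    [0, 0, 0],
  ],
  delta_rot=[
    [0, 0, 0],
    [0, 0, 0],
    [0, 0, 0],
    [0, 0, 0],
  ],
  grip=[-1, -1, -1, -1],
)

```text
clock: 17.73
tool_pos: [0.5658, 0.2923, 0.1214]
eef_rot: [0.99, -0.138, 0.002, -0.001]
contact_force: [-2.8, -0.7, 15.1]
opening: 0.292
finger_force: 52.0
```

>>> play_rows(
  translation=[
    [0, 0, 0.001],
    [0, 0, 0.001],
    [0, 0, 0],
  ],
  delta_rot=[
    [0, 0, 0],
    [0, 0, 0],
    [0, 0, 0],
  ],
  grip=[-1, -1, -1],
)

```text
clock: 18.1
tool_pos: [0.5666, 0.2925, 0.1201]
eef_rot: [0.99, -0.138, 0.003, -0.002]
contact_force: [-2.9, -0.6, 18.4]
opening: 0.286
finger_force: 52.0
```

```bash
python3 - <<'E'
from h import *
shot("p3",["gouge"])
for _ in range(3):
    r.snapshot("wrist"); s=r.get_state(); print(s["clock"],s["tool_pos"],s["contact_force"],s["moment"],s["eef_rot"])
cal,im,_=pickle.load(open("p3.pkl","rb")); H=cv2.cvtColor(im,cv2.COLOR_BGR2HSV).astype(int)
print("ferrule",H[140:164,326,0].tolist()); print(H[225,270:296,1].tolist(),H[225,356:386,1].tolist())
S=r.snapshot("scene");c=r.get_calibration("scene");u=proj(c,[.56,.29,.08]); x0,y0=int(u[0]-110),int(u[1]-80)
a=cv2.resize(S[y0:y0+160,x0:x0+220],None,fx=1.8,fy=1.8,interpolation=cv2.INTER_CUBIC); b=cv2.resize(im,(384,288))
cv2.imwrite("pics/p3c.png",np.hstack([a,b]))if 0 else cv2.imwrite("pics/p3c.png",np.hstack([a[:288],b]))
E
```

```text
p3 gouge 0.65 22896 [325.5 238.4] ((326.0, 224.5), (449.0, 74.0), 90.0)
18.25 [0.56654236 0.29249673 0.12009581] [-2.14178235  0.50712028 17.89941865] [-0.01777236  0.53325812  0.00402287] [ 0.9904018  -0.13818283  0.00250376 -0.00187668]
18.3 [0.56654645 0.29251928 0.12012486] [-1.71466956 -1.01445332 17.50319525] [ 0.03348139  0.5121246  -0.0524066 ] [ 0.99040668 -0.13814726  0.00251532 -0.00190342]
18.35 [0.56653824 0.29253978 0.12010444] [-1.88782574e+00 -8.22703119e-04  1.84454044e+01] [-0.00115778  0.55321909  0.00972929] [ 0.99040759 -0.138141    0.00250737 -0.00189148]
ferrule [21, 21, 21, 21, 21, 21, 21, 21, 21, 21, 21, 21, 19, 17, 14, 13, 13, 13, 13, 13, 13, 13, 14, 14]
[9, 8, 8, 8, 8, 8, 8, 8, 9, 8, 8, 9, 8, 9, 8, 8, 10, 7, 9, 50, 107, 123, 126, 126, 125, 125] [124, 122, 122, 123, 122, 114, 79, 30, 8, 5, 6, 6, 8, 6, 6, 6, 6, 6, 6, 4, 4, 6, 4, 4, 6, 6, 6, 4, 4, 5]
```

View pics/p3c.png

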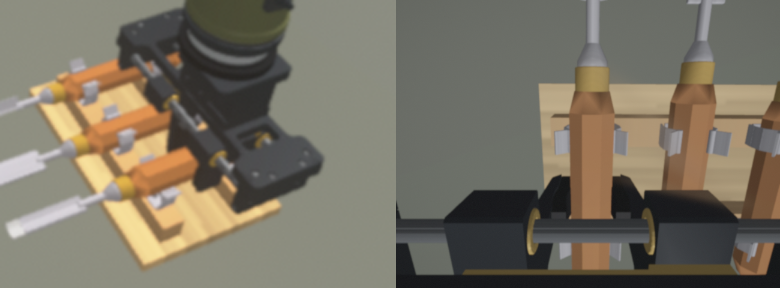

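The handle sits in the flares of both clips and is centred, and the reading is 18 N. The arm has bent outward about 2 mm and 0.25° nose-up, so I'll correct that while pressing on.

>>> play_rows(
  translation=[
    [-0.001, 0, 0],
    [-0.001, 0, 0],
    [0, 0, 0.001],
    [0, 0, 0],
  ],
  delta_rot=[
    [0, -0.15, 0],
    [0, -0.15, 0],
    [0, 0, 0],
    [0, 0, 0],
  ],
  grip=[-1, -1, -1, -1],
)

```text
clock: 18.9
tool_pos: [0.5659, 0.292, 0.1186]
eef_rot: [0.99, -0.139, 0.001, -0.002]
contact_force: [1.8, -1.9, 7.3]
opening: 0.287
finger_force: 52.0
```

```bash
cat >> h.py <<'E'
def st(n=3):
    L=[]
    for _ in range(n):
        r.snapshot("wrist"); s=r.get_state(); L.append(np.r_[s["tool_pos"],s["contact_force"],s["moment"]])
    M=R.from_quat(s["eef_rot"]).as_matrix(); d=s["tool_pos"]-np.array([.5613,.2935,0])
    print(s["clock"],np.mean(L,0).round(4),"nose",M[2,0].round(4),"roll",M[2,1].round(4),"yaw",np.degrees(np.arctan2(M[1,0],M[0,0])).round(2),"along",(d@[.9617,-.274,0]).round(4),"across",(d@[-.274,-.9617,0]).round(4),s["opening"])
E
python3 -c "
from h import *
st()"
```

```text
19.05 [ 0.565   0.2919  0.1177  1.9074 -0.9999  2.7436 -0.1133 -0.2652  0.0068] nose -0.0007 roll -0.002 yaw -15.92 along 0.0036 across 0.0007 0.2841298269894261
```

>>> play_rows(
  translation=[
    [0, 0, 0.001],
    [0, 0, 0.002],
    [0, 0, 0.002],
    [0, 0, 0.002],
    [0, 0, 0.001],
    [0, 0, 0],
  ],
  delta_rot=[
    [0, 0, 0],
    [0, 0, 0],
    [0, 0, 0],
    [0, 0, 0],
    [0, 0, 0],
    [0, 0, 0],
  ],
  grip=[-1, -1, -1, -1, -1, -1],
)

```text
clock: 19.8
tool_pos: [0.5617, 0.2922, 0.107]
eef_rot: [0.99, -0.138, -0.003, -0.0]
contact_force: [1.1, 0.5, -2.6]
opening: 0.286
finger_force: 52.0
```

```bash
python3 -c "
from h import *
st()"
```

```text
19.95 [ 0.5617  0.2922  0.107   0.0992  0.6259 -4.4753  0.2112  0.064   0.0054] nose -0.0066 roll 0.0009 yaw -15.86 along 0.0007 across 0.0012 0.2862062107528088
```

>>> play_rows(
  translation=[
    [0.0003, 0, 0.001],
    [0.0003, 0, 0.001],
    [0, 0, 0.001],
    [0, 0, 0.001],
    [0, 0, 0],
  ],
  delta_rot=[
    [0, 0, 0],
    [0, 0, 0],
    [0, 0, 0],
    [0, 0, 0],
    [0, 0, 0],
  ],
  grip=[-1, -1, -1, -1, -1],
)

```text
clock: 20.58
tool_pos: [0.5629, 0.2919, 0.1034]
eef_rot: [0.99, -0.138, -0.003, -0.0]
contact_force: [-0.3, -0.5, -6.2]
opening: 0.285
finger_force: 52.0
```

```bash
python3 -c "
from h import *
st()"
```

```text
20.725 [ 0.5629  0.2919  0.1035  0.7055  0.3973 -7.4935  0.1523  0.0297  0.0153] nose -0.0052 roll 0.0003 yaw -15.88 along 0.002 across 0.0011 0.2889750608673833
```

>>> play_rows(
  translation=[
    [0, 0, 0.001],
    [0, 0, 0.001],
    [0, 0, 0.001],
    [0, 0, 0],
  ],
  delta_rot=[
    [0, 0, 0],
    [0, 0, 0],
    [0, 0, 0],
    [0, 0, 0],
  ],
  grip=[-1, -1, -1, -1],
)

```text
clock: 21.22
tool_pos: [0.5632, 0.292, 0.102]
eef_rot: [0.99, -0.138, -0.002, -0.001]
contact_force: [-2.3, -1.1, 5.5]
opening: 0.289
finger_force: 52.0
```

```bash
python3 -c "
from h import *
st()"
```

```text
21.375 [ 0.5632  0.292   0.102  -2.507  -0.8559  5.3518 -0.1473  0.5334  0.0274] nose -0.0046 roll -0.0006 yaw -15.88 along 0.0022 across 0.001 0.28856402409296955
```

>>> play_rows(
  translation=[
    [0.0005, 0, 0.0008],
    [0.0005, 0, 0.0008],
    [0, 0, 0],
    [0, 0, 0],
  ],
  delta_rot=[
    [0, 0.1, 0],
    [0, 0.1, 0],
    [0, 0, 0],
    [0, 0, 0],
  ],
  grip=[-1, -1, -1, -1],
)

```text
clock: 21.88
tool_pos: [0.5631, 0.292, 0.1019]
eef_rot: [0.99, -0.138, -0.002, -0.0]
contact_force: [-7.9, -1.2, 18.3]
opening: 0.287
finger_force: 52.0
```

```bash
python3 - <<'E'
from h import *
st()
shot("f1",["gouge"])
cal,im,_=pickle.load(open("f1.pkl","rb")); H=cv2.cvtColor(im,cv2.COLOR_BGR2HSV).astype(int)
print("ferrule",H[140:164,326,0].tolist())
S=r.snapshot("scene");c=r.get_calibration("scene");u=proj(c,[.56,.29,.08]); x0,y0=int(u[0]-110),int(u[1]-80)
a=cv2.resize(S[y0:y0+160,x0:x0+220],None,fx=1.8,fy=1.8,interpolation=cv2.INTER_CUBIC)
cv2.imwrite("pics/f1c.png",np.hstack([a[:288],im[90:378,150:554]]))
E
```

```text
22.025 [ 0.5631  0.292   0.1019 -7.7848 -1.2376 18.2599 -0.2864  1.5602  0.0419] nose -0.0034 roll -0.0006 yaw -15.87 along 0.0022 across 0.0009 0.287979966603576
f1 gouge 0.68 21781 [325.7 231.2] ((326.0, 225.0), (450.0, 76.0), 90.0)
f1 gouge 0.43 27450 [506.2 193.1] ((485.77880859375, 169.36093139648438), (320.00927734375, 185.9864959716797), 79.87532806396484)
ferrule [21, 21, 21, 21, 21, 21, 21, 21, 21, 21, 21, 21, 21, 19, 16, 14, 13, 13, 14, 14, 13, 13, 13, 13]
```

View pics/f1c.png

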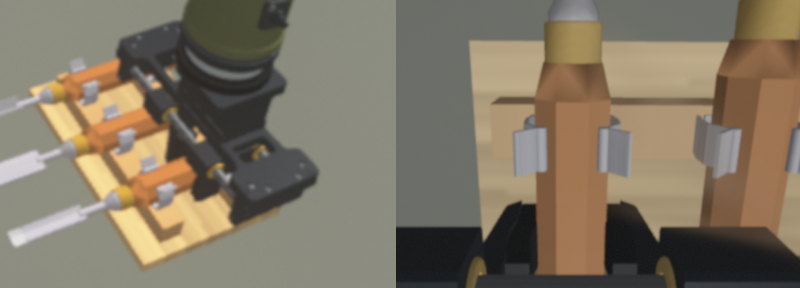

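The gouge is seated, with both clips closed over the handle and the blade the same way as its neighbours. It sits about 1.5 mm too far back, so I'll ease the push and slide it forward.

>>> play_rows(
  translation=[
    [0, 0, -0.0008],
    [0.0003, 0, -0.0006],
    [0.0005, 0, 0],
    [0, 0, 0],
  ],
  delta_rot=[
    [0, 0, 0],
    [0, 0, 0],
    [0, 0, 0],
    [0, 0, 0],
  ],
  grip=[-1, -1, -1, -1],
)

```text
clock: 22.68
tool_pos: [0.5632, 0.292, 0.102]
eef_rot: [0.99, -0.138, -0.002, -0.0]
contact_force: [-6.3, -0.3, 9.8]
opening: 0.288
finger_force: 52.0
```

```bash
python3 -c "
from h import *
st()"
```

```text
22.825 [ 0.5632  0.292   0.102  -6.3211 -0.2713  9.9772 -0.0499  1.3129 -0.0337] nose -0.0048 roll 0.0001 yaw -15.85 along 0.0022 across 0.0009 0.2884597075317115
```

>>> play_rows(
  translation=[
    [0, 0, -0.0008],
    [0.0004, 0, -0.0005],
    [0.0004, 0, 0],
    [0, 0, 0],
  ],
  delta_rot=[
    [0, 0, 0],
    [0, 0, 0],
    [0, 0, 0],
    [0, 0, 0],
  ],
  grip=[-1, -1, -1, -1],
)

```text
clock: 23.32
tool_pos: [0.5633, 0.292, 0.102]
eef_rot: [0.99, -0.138, -0.003, -0.0]
contact_force: [-6.7, 1.4, 4.3]
opening: 0.29
finger_force: 52.0
```

```bash
python3 -c "
from h import *
st()"
```

```text
23.475 [ 0.5633  0.292   0.102  -6.3083  0.8136  3.8699  0.1744  1.2668 -0.0087] nose -0.0062 roll 0.0009 yaw -15.83 along 0.0023 across 0.0009 0.2846930995939339
```

>>> play_rows(
  translation=[
    [0.0005, 0, -0.0005],
    [0.0005, 0, -0.0005],
    [0.0005, 0, 0],
    [0, 0, 0],
  ],
  delta_rot=[
    [0, 0, 0],
    [0, 0, 0],
    [0, 0, 0],
    [0, 0, 0],
  ],
  grip=[-1, -1, -1, -1],
)

```text
clock: 23.98
tool_pos: [0.5671, 0.2907, 0.1024]
eef_rot: [0.99, -0.138, -0.001, 0.0]
contact_force: [-1.7, 0.4, -6.1]
opening: 0.291
finger_force: 52.0
```

```bash
python3 -c "
from h import *
st()"
```

```text
24.125 [ 0.5671  0.2907  0.1025 -0.5761  0.4537 -7.5282  0.1258  0.1517 -0.0359] nose -0.0013 roll 0.0003 yaw -15.88 along 0.0064 across 0.0011 0.2869542153660269
```

>>> play_rows(
  translation=[
    [-0.001, 0, 0],
    [-0.001, 0, 0],
    [-0.0007, 0, 0],
    [0, 0, 0],
  ],
  delta_rot=[
    [0, 0, 0],
    [0, 0, 0],
    [0, 0, 0],
    [0, 0, 0],
  ],
  grip=[-1, -1, -1, -1],
)

```text
clock: 24.62
tool_pos: [0.5647, 0.2915, 0.1031]
eef_rot: [0.99, -0.138, -0.0, -0.0]
contact_force: [1.6, -1.2, -6.3]
opening: 0.29
finger_force: 52.0
```

```bash
python3 -c "
from h import *
st()"
```

```text
24.775 [ 0.5646  0.2916  0.1031  1.2223 -0.2455 -5.4758 -0.0419 -0.2791  0.0144] nose -0.0013 roll -0.0002 yaw -15.88 along 0.0036 across 0.001 0.2913667323245421
```

>>> play_rows(
  translation=[
    [0, 0, 0.001],
    [0, 0, 0.001],
    [-0.0005, 0, 0.001],
    [0, 0, 0],
  ],
  delta_rot=[
    [0, 0, 0],
    [0, 0, 0],
    [0, 0, 0],
    [0, 0, 0],
  ],
  grip=[-1, -1, -1, -1],
)

```text
clock: 25.28
tool_pos: [0.5641, 0.2918, 0.102]
eef_rot: [0.99, -0.138, -0.0, -0.001]
contact_force: [-2.3, -1.6, 11.7]
opening: 0.287
finger_force: 52.0
```

```bash
python3 -c "
from h import *
st()"
```

```text
25.425 [ 5.64100e-01  2.91800e-01  1.02000e-01 -2.90720e+00 -1.63140e+00
  1.11362e+01 -3.92900e-01  5.84200e-01  9.60000e-03] nose -0.0012 roll -0.001 yaw -15.88 along 0.0031 across 0.0009 0.291037258804069
```

>>> play_rows(
  translation=[
    [-0.0003, 0, 0.0006],
    [0, 0, 0],
    [0, 0, 0],
    [0, 0, 0],
  ],
  delta_rot=[
    [0, 0, 0],
    [0, 0, 0],
    [0, 0, 0],
    [0, 0, 0],
  ],
  grip=[-1, -1, -1, -1],
)

```text
clock: 25.92
tool_pos: [0.564, 0.2918, 0.1019]
eef_rot: [0.99, -0.138, -0.0, -0.001]
contact_force: [-3.7, -1.4, 14.5]
opening: 0.287
finger_force: 52.0
```

```bash
python3 - <<'E'
from h import *
st()
shot("f2")
for n in("f1","f2"):
    im=pickle.load(open(n+".pkl","rb"))[1]; H=cv2.cvtColor(im,cv2.COLOR_BGR2HSV).astype(int)
    print(n,"ferrule",H[148:160,326,0].tolist(),"leaf",H[206:276:2,366,1].tolist(),H[206:276:2,374,1].tolist())
E
```

```text
26.075 [ 5.64000e-01  2.91800e-01  1.01900e-01 -3.10480e+00 -2.07140e+00
  1.46884e+01 -4.70500e-01  7.18100e-01 -6.00000e-04] nose -0.0006 roll -0.0013 yaw -15.88 along 0.0031 across 0.0009 0.28829554409401276
f1 ferrule [21, 21, 21, 21, 21, 19, 16, 14, 13, 13, 14, 14] leaf [40, 18, 13, 13, 10, 6, 4, 4, 4, 4, 6, 4, 6, 6, 8, 8, 8, 8, 10, 10, 10, 8, 10, 8, 10, 10, 8, 8, 13, 63, 71, 70, 71, 72, 72] [84, 83, 80, 64, 31, 21, 23, 18, 6, 4, 4, 4, 6, 6, 8, 6, 8, 8, 8, 8, 8, 8, 8, 8, 8, 8, 10, 8, 10, 4, 57, 72, 72, 72, 71]
f2 ferrule [21, 21, 21, 21, 20, 18, 15, 13, 14, 13, 13, 14] leaf [82, 55, 18, 13, 13, 11, 7, 7, 4, 6, 6, 6, 6, 6, 8, 6, 10, 8, 8, 10, 10, 12, 10, 10, 10, 10, 8, 10, 8, 6, 45, 70, 70, 71, 71] [84, 86, 86, 81, 71, 40, 23, 23, 28, 8, 4, 6, 6, 6, 6, 8, 8, 8, 10, 10, 10, 8, 8, 8, 10, 10, 10, 12, 10, 10, 8, 36, 69, 72, 71]
```

Seated at home height, level and centred within about 1 mm, pressing down with 14.7 N. Handing in.

```bash
python3 -c "
from h import *
print(r.finish_job())"
```

```text
the job is handed in; nothing more can be done
None
```

The gouge is seated in both empty clips, its blade pointing the same way as its neighbours' and its handle centred to within about 1 mm. I handed the job in at about 26 s, still gripping it and pressing down with about 15 N; the highest push I read was about 18 N.

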